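Tip the sharpening stone out of its block and lay it in the honing tray

ROBOT

A 6-joint arm with a two-finger parallel gripper is mounted at the origin on the work surface. World frame = base frame: x ahead of the robot, y to its left, z up, the work surface at z = 0. Lengths are in m, angles in rad, forces in N, time in s.
With the tool pointing down it reaches from about 0.375 to 0.975 m from the base axis. Payload 3.8 kg.
Tool frame: the origin (TCP) lies midway between the tips of the shut fingers; the grasp point (between the pads) lies 19 mm behind it; z points along the fingers, y is the direction in which the jaws open and shut (so a half turn about z gives the same grasp; the last joint's range is limited). The gripper opens to 85 mm and grips with 20 to 120 N. Pads are 22 mm wide; open, the fingers measure 114 mm over their backs; the gripper's body (76 mm by 85 mm) begins 54 mm behind the grasp point. The pads swing forward as they close: fully open they stand 13 mm farther back than shut.
Start: joints at [-1.354, 0.264, 1.604, -0, 1.274, -0.037], TCP at [0.169, -0.653, 0.231] pointing down, gripper open.
Joint ranges: [-2.63, 2.63], [-0.94, 2.18], [0.31, 2.57], [-1.31, 4.45], [0, 2.66], [-2.55, 2.55]. Speed limits (rad/s): [2.57, 2.57, 3.14, 3.14, 3.14, 3.14].

INTERFACE

Orientations are given as a rotation vector (axis times angle).
In Python, from workcell import bot gives the robot as it stands. The module is installed in compiled form; this text tells all that it offers.
- The arm moves only by the tool play_rows, never from a script. Its argument "series" is a list of rows, each an object with "translation": the shift along the tool's x, y, z in m, a list of three; "spin": the turn about the tool's z in units of 5 degrees (1.0 is 5 degrees). In form: [{"translation": [dx, dy, dz], "spin": spin}, ...]. A call has 1 to 5 rows; each row shifts and turns the commanded pose from where the row before left it, along the tool's axes as they then stand; what a row does not reach is not made up. A row lasts 1/10 s, in which the tool goes at most 50 mm and 8.59 degrees, less where a joint would pass 70% of its speed; a pose out of reach is approached as far as the arm can. A call is refused whole if a number of a shift passes 0.05 or a number of a turn 1, either way. A call with a gripper value outside its range is refused whole. "jaw" is the gripper's target within -1 to 1 (fully open at 1, half-way at 0, shut at -1), set as the call begins (left out, the last holds). The fingers move at their own pace and stop on an object; "force" is the grip in N (left out, the last holds). Time passes only in rows, so rows that do not move let the fingers close. It gives the time, the measured TCP pose, the force and the opening at its end, in the units of the state.
- bot.read_state(): the state, without advancing time (a new reading comes with each control period).
- bot.read_camera(name): name is "scene" or "top" or "wrist"; returns the picture (420x560x3 uint8, blue, green, red); there is no depth.
- bot.get_calibration(name): a dict with "fov_y" (degrees; the focal length in pixels is half the picture's height over the tangent of half this angle, whatever the lens; pixels are square), "cx", "cy" (the principal point, pixels), "R" (3x3) and "t" (3): a world point X has camera coordinates R X + t. Camera axes: x right, y down, z forward; pixel columns grow to the right and rows downward; lengths in m; the calibration is good to about 2 mm. The wrist camera is an equidistant fisheye: a pixel r from the principal point sees the ray r / f radians off the axis. A picture is of the moment at which its call begins: read the wrist's pose just before it. get_calibration takes no time and is no camera call; for the wrist camera it gives the pose at the moment of the call.
- bot.finish_job(): hands the job in, once; it reports no verdict.
The state is a dict: "time": time; "q": joint angles; "joint_vel": joint speeds; "joint_torque": joint torques, N m; "tool_pos": TCP position; "tcp_rot": TCP orientation; "wrist_force": force on the tool from outside, world axes, zero at the start; "torque": the same for the moment, N m; "width": opening from 0.0 (shut) to 1.0 (fully open).
Only numpy, scipy, OpenCV 4.12 (cv2) and the standard library are available. Lean on these libraries where they do the work, as an engineer would, in place of code of your own. Each camera call takes 0.05 s, during which the arm holds its last target. There are 200 camera calls.

TASK

The sharpening stone sits flush in the pocket of its wooden block: reach under the guide rail and press down the stone's far end so that its near end tips up and stays up with the tool clear of it, then take it by the raised end, draw it out and lay it flat in the honing tray, lengthways. Set it down without letting it fall, and leave the other things on the table where they are.

Things in the scene. Friction and masses are not known exactly. Their poses are not given: they have to be found in the camera images.
- block: The stone block: a dark hardwood block, 203 mm long (x), 85 mm wide (y), top at z = 78 mm, on a steel base plate 225 x 170 x 6 mm; fixed. Origin on the table under the ridge (see point ridge); z up; +x runs to the far end, away from the robot (turned up to 0.3 rad). Its pocket is open at the top from x = -85 to +88 mm, y = -27.5 to +27.5 mm; walls 15 mm thick.
- ridge (a point): Middle of the ridge across the pocket's floor, at block x = 0, z = 50 mm; axes as the block's. On the robot's side of it the floor is level at z = 50 mm; on the far side it slopes down 25 degrees to z = 9 mm at the far end wall, so the far half of a level stone has nothing under it.
- press (a point): Good spot to press: on the stone's flush top, at block x = 60 mm, z = 78 mm (60 mm beyond the ridge). A few newtons push it straight down about 25 mm until the stone meets the slope. It has then rocked over the ridge, its near end 30 mm above the block's top, and stays tipped when let go.
- rail (a point): Middle of a round steel guide rail fixed across the block, 16 mm thick, 184 mm long, at block x = 50 mm, z = 170 mm, on two posts 14 mm thick at y = -75 and +75 mm. There is no room for an upright gripper over the far half: reach in under it, tool leaning back 35 to 45 degrees towards the robot. Draw the stone out from under it towards the robot, along the stone's length.
- stone: The sharpening stone to move: a two-layer bar, upper half grey, lower half brick brown, 160 mm long (its x), 50 mm wide (y), 28 mm thick (z), about 0.42 kg (0.34 to 0.53); origin at its centre. At the start it lies level in the block's pocket, its x along the block's, top flush with the block's, centre 3 mm on the robot's side of the ridge; gaps 2.5 mm at sides and near end, 11 mm at the far end.
- tray: The honing tray: a flat open aluminium tray, 220 mm long (its x), 150 mm wide (y), 18 mm high, walls and floor 4 mm thick; fixed to the table. Origin under its centre, on the table; z up; turned up to 0.3 rad. Block and tray stand to the left and right of the table's middle, either way round.
- slipstone: Bystander: a small plain grey slip stone, 100x40x14 mm, lying on the table (not the one to use); leave it where it is.
- bearing: Bystander: a steel bearing ring, 80 mm across, 24 mm high; leave it where it is.
- hammer: Bystander: a hammer with a wooden handle, lying down; leave it where it is.
- wrench: Bystander: a steel spanner, lying down; leave it where it is.
- brush: Bystander: a brush, lying down; leave it where it is.
- oil: Bystander: an amber bottle of honing oil, 60 mm across, 150 mm high; leave it where it is.
- mug: Bystander: a steel cup, 80 mm across, 85 mm high; leave it where it is.
- gear: Bystander: a dark steel gear wheel, about 100 mm across, 30 mm high; leave it where it is.
Not all that is in view belongs to the job. What is shaped like the stone but green is not meant.

How it is judged:
On the way:
1. the stone stands tipped over the ridge in its pocket, near end up by at least 17 degrees, without being touched by the robot (angle between stone's own z axis and vertical above 0.3 rad and x of stone in the frame of block between -0.03 and 0.03 m and z of stone in the frame of block below 0.085 m and contact force between each of the fingers, the arm and stone below 0.1 N), for 0.2 s.
At the end, for the whole second after the job is handed in: The stone lies flat (within 4.5 degrees) on the floor of the tray, either face up, its length along the tray's within 20 degrees, its centre within 30 mm of the tray's centre lengthways and between the walls sideways, at rest and released (x of stone in the frame of tray between -0.03 and 0.03 m and y of stone in the frame of tray between -0.05 and 0.05 m and z of stone in the frame of tray below 0.022 m and angle between the z axis of stone and the z axis of tray, either way round below 0.08 rad and angle between the x axis of stone and the x axis of tray, either way round below 0.35 rad and linear speed of stone below 0.02 m/s and angular speed of stone below 0.1 rad/s and contact force between the fingers and stone below 0.1 N); the robot touches nothing.
It fails at once if the stone falls: it moves faster than 0.7 m/s while the fingers are not holding it (linear speed of stone above 0.7 m/s and contact force between the fingers and stone below 0.1 N).
It fails at once if a bystander is moved by more than 30 mm (distance of any of slipstone, bearing, hammer, wrench, brush, oil, mug, gear from where it was at the start of the episode above 0.03 m).
It also fails if it takes over 67 s, if anything falls off the work surface, if the arm or the gripper's body presses on something with over 40 N, if the wrist force passes 120 N, or if a joint passes its speed limit or range.

## Working session

There is one attempt and no reset: what is moved stays moved. The work goes in short steps, Python scripts to look and compute and a tool call to move; the robot and the scene stay as the last step left them, time stands still between calls to the robot, and variables do not carry over. Pictures are saved under pics/ and viewed, about 8 in all and at most 12, crops included, and the job is handed in when it is done.

Besides the shell and the picture viewer there is one more tool, called after ">>>" in YAML: its name, and indented under it one key for each argument. play_rows: Moves the arm, as the interface text tells. Its arguments: {"type":"object","properties":{"series":{"type":"array","items":{"type":"object","properties":{"translation":{"type":"array","items":{"type":"number"}},"spin":{"type":"number"}}}},"jaw":{"type":"number"},"force":{"type":"number"}},"required":["series"]}

```bash
mkdir -p pics; python3 - <<'E'
from workcell import bot
import cv2,numpy as np
s=bot.read_state();print(s)
for n in("scene","top"):
    cv2.imwrite(f"pics/{n}0.png",bot.read_camera(n));print(n,bot.get_calibration(n))
E
```

```text
{'time': 0.0, 'q': array([-1.35390637e+00,  2.64751871e-01,  1.60538701e+00, -3.20241526e-05,
        1.27367460e+00, -3.68827345e-02]), 'joint_vel': array([-0.0014931 ,  0.00078738,  0.00033596, -0.00171523, -0.00091983,
        0.00085315]), 'joint_torque': array([ 3.33212438e-04, -5.15108943e+01, -3.67312610e+01,  3.32284685e-05,
        1.29625757e-02, -1.08092070e-05]), 'tool_pos': array([ 0.16930604, -0.65266885,  0.22995585]), 'tcp_rot': array([-3.11414330e+00, -3.97291511e-01,  3.61185932e-04]), 'wrist_force': array([ 0.25842739, -0.79405278, -0.1151001 ]), 'torque': array([-0.00245544,  0.04303608, -0.00733269]), 'width': 1.0033773903891634}
scene {'fov_y': 51.78641253906402, 'cx': 273.5706703395908, 'cy': 203.51584014469307, 'R': array([[ 0.82607897,  0.56330324, -0.01682238],
       [ 0.43576851, -0.65740929, -0.61475103],
       [-0.35735043,  0.50050224, -0.78854181]]), 't': array([-0.4654761 , -0.17291231,  1.42944764])}
top {'fov_y': 46.162649544501534, 'cx': 282.1786797242404, 'cy': 206.9198552266255, 'R': array([[ 0.01414557, -0.99986014,  0.00892238],
       [-0.9980849 , -0.01465674, -0.06009746],
       [ 0.06021982, -0.00805518, -0.99815264]]), 't': array([-0.01294497,  0.53963614,  1.61116529])}
```

View pics/top0.png

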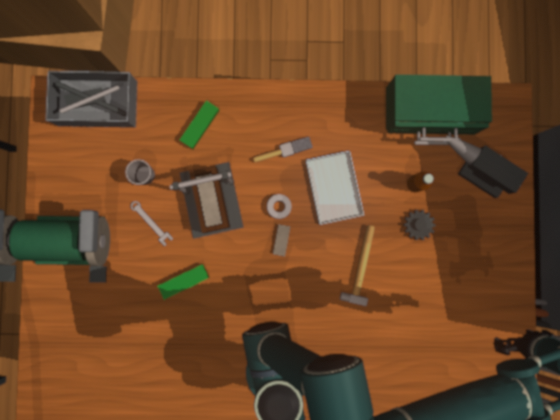

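View pics/scene0.png

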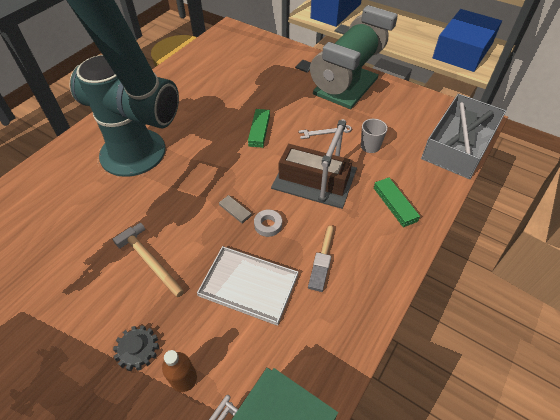

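Top view: block at about (210,200) with rail at (200,181), tray at (334,187). Image up is +x and left is +y. I'll enlarge the crops.

```bash
python3 - <<'E'
import cv2,numpy as np
t=cv2.imread('pics/top0.png');s=cv2.imread('pics/scene0.png')
def c(im,x,y,w=100,h=75,k=4):
    o=cv2.resize(im[y:y+h,x:x+w],None,fx=k,fy=k,interpolation=cv2.INTER_CUBIC)
    for i in range(0,w,10): cv2.putText(o,str(x+i),(i*k,8),0,.3,(0,255,255));cv2.line(o,(i*k,9),(i*k,13),(0,255,255))
    for i in range(0,h,10): cv2.putText(o,str(y+i),(0,i*k+4),0,.3,(0,255,255));
    return o
cv2.imwrite('pics/crop0.png',np.vstack([np.hstack([c(t,160,163),c(t,285,148)]),np.hstack([c(s,265,130),c(s,195,245)])]))
E
```

```text
(no output)
```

View pics/crop0.png

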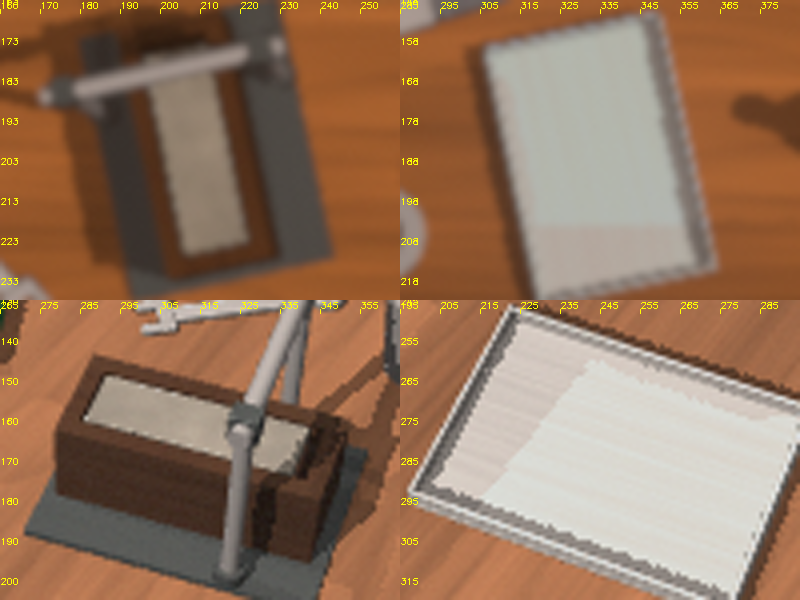

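```bash
cat > h.py <<'E'
import numpy as np,cv2
from workcell import bot
def cam(n):
    c=bot.get_calibration(n);c['f']=210/np.tan(np.radians(c['fov_y']/2));c['R']=np.array(c['R']);c['t']=np.array(c['t']);return c
def ray(c,u,v,fish=False):
    d=np.array([(u-c['cx']),(v-c['cy'])])/c['f']
    if fish:
        r=np.linalg.norm(d);k=np.sin(r)/r if r>0 else 1;d=np.r_[d*k,np.cos(r)]
    else: d=np.r_[d,1]
    return -c['R'].T@c['t'],c['R'].T@d
def onz(c,u,v,z,fish=False):
    o,d=ray(c,u,v,fish);return o+d*(z-o[2])/d[2]
def proj(c,X,fish=False):
    p=c['R']@np.array(X)+c['t']
    if fish:
        r=np.hypot(p[0],p[1]);k=np.arctan2(r,p[2])/r if r else 0
        return np.array([c['cx'],c['cy']])+c['f']*k*p[:2]
    return np.array([c['cx'],c['cy']])+c['f']*p[:2]/p[2]
E
python3 - <<'E'
from h import *
T=cam('top');S=cam('scene')
g=lambda c,off,pts,z:np.array([onz(c,off[0]+(u+.5)/4-.5,off[1]+(v+.5)/4-.5,z) for u,v in pts])
def rep(n,P):
    print(n,P[:,:2].round(4).tolist(),'c',P.mean(0).round(4),'edges',[round(float(np.linalg.norm(P[i]-P[i-1])),4) for i in range(4)])
    for i,j in((0,3),(1,2)):
        d=P[j]-P[i];print('  ang',np.arctan2(d[1],d[0]).round(4))
# order nearL nearR farR farL
rep('stoneT',g(T,(160,163),[(183,258),(248,243),(212,50),(146,55)],.078))
rep('stoneS',g(S,(265,130),[(103,76),(83,122),(290,172),(310,128)],.078))
rep('blockT',g(T,(160,163),[(170,277),(281,259),(228,47),(118,72)],.078))
rep('baseT',g(T,(160,163),[(133,298),(331,255),(278,6),(80,38)],.006))
rep('blockS',g(S,(265,130),[(95,55),(57,131),(320,199),(345,122)],.078))
rep('trayT',g(T,(285,148),[(135,298),(318,268),(257,13),(85,47)],.018))
s=cv2.imread('pics/scene0.png');
m=cv2.inRange(s,(150,150,150),(255,255,255))
k,l,st,ce=cv2.connectedComponentsWithStats(m)
i=l[285,245];m2=(l==i).astype(np.uint8)
h=cv2.convexHull(cv2.findContours(m2,0,1)[0][0]);q=cv2.approxPolyDP(h,4,True)[:,0];print(st[i],q.tolist())
if len(q)==4: rep('trayS',np.array([onz(S,*p,.018) for p in q]))
for n,P in(('rail ends top',[(197-160,0)]),):pass
rl=g(T,(160,163),[(82,90),(248,55)],.17);print('rail',rl)
rs=g(S,(265,130),[(300,6),(243,135)],.17);print('railS part',rs)
E
```

```text
stoneT [[0.4684, 0.2375], [0.481, 0.1864], [0.6342, 0.2183], [0.6294, 0.2707]] c [0.5533 0.2282 0.078 ] edges [0.1644, 0.0526, 0.1565, 0.0526]
  ang 0.2034
  ang 0.2055
stoneS [[0.4703, 0.2296], [0.4841, 0.181], [0.6364, 0.2218], [0.6274, 0.2681]] c [0.5545 0.2251 0.078 ] edges [0.1617, 0.0504, 0.1577, 0.0472]
  ang 0.2408
  ang 0.2615
blockT [[0.4533, 0.2474], [0.4687, 0.16], [0.6368, 0.2056], [0.6155, 0.2926]] c [0.5436 0.2264 0.078 ] edges [0.1684, 0.0887, 0.1742, 0.0895]
  ang 0.2717
  ang 0.2651
baseT [[0.436, 0.2885], [0.4739, 0.1257], [0.6809, 0.1738], [0.6515, 0.338]] c [0.5606 0.2315 0.006 ] edges [0.2211, 0.1672, 0.2125, 0.1668]
  ang 0.2257
  ang 0.2285
blockS [[0.4529, 0.2452], [0.473, 0.1628], [0.6668, 0.2109], [0.646, 0.2877]] c [0.5597 0.2267 0.078 ] edges [0.1977, 0.0849, 0.1997, 0.0796]
  ang 0.2164
  ang 0.2432
trayT [[0.4912, -0.1251], [0.5182, -0.276], [0.7296, -0.2243], [0.6989, -0.0816]] c [ 0.6095 -0.1768  0.018 ] edges [0.2122, 0.1532, 0.2177, 0.146]
  ang 0.2067
  ang 0.2396
[ 197  246  101   79 3968] [[297, 271], [277, 324], [197, 292], [222, 246]]
trayS [[0.6957, -0.0854], [0.7328, -0.2332], [0.5182, -0.2761], [0.4854, -0.1336]] c [ 0.608  -0.1821  0.018 ] edges [0.2158, 0.1525, 0.2189, 0.1462]
  ang -2.9161
  ang -2.9446
rail [[0.59134135 0.30237475 0.17      ]
 [0.6195565  0.17889881 0.17      ]]
railS part [[0.59813469 0.28628105 0.17      ]
 [0.6271917  0.15596734 0.17      ]]
```

Block: ridge at about (0.557, 0.227), yaw 0.225, rail consistent with that. Tray: (0.609, -0.180), yaw about 0.215. The views agree to 3 mm. The tool is already nearly aligned at yaw 0.254. The moves have no tilt, so I'll go out over free space and see how the arm behaves at the edge of its reach.

>>> play_rows:
  series:
    - {"translation": [0.04, -0.028, 0], "spin": 0.33}
    - {"translation": [0.04, -0.028, 0], "spin": 0}
    - {"translation": [0.04, -0.028, 0], "spin": 0}
    - {"translation": [0.04, -0.028, 0], "spin": 0}
    - {"translation": [0.04, -0.028, 0], "spin": 0}
  jaw: -1

```text
time: 0.6
tool_pos: [0.3329, -0.4695, 0.2307]
tcp_rot: [-3.121, -0.352, 0.0]
wrist_force: [0.6, -1.2, 0.8]
width: 0.144
```

>>> play_rows:
  series:
    - {"translation": [0.04, -0.028, 0], "spin": 0}
    - {"translation": [0.04, -0.028, 0], "spin": 0}
    - {"translation": [0.04, -0.028, 0], "spin": 0}
    - {"translation": [0.04, -0.028, 0], "spin": 0}
    - {"translation": [0.04, -0.028, 0], "spin": 0}

```text
time: 1.1
tool_pos: [0.4966, -0.2884, 0.2309]
tcp_rot: [-3.121, -0.353, 0.001]
wrist_force: [0.3, -0.5, -0.3]
width: -0.002
```

>>> play_rows:
  series:
    - {"translation": [0.04, -0.028, 0], "spin": 0}
    - {"translation": [0.04, -0.028, 0], "spin": 0}
    - {"translation": [0.04, -0.028, 0], "spin": 0}
    - {"translation": [0.04, -0.028, 0], "spin": 0}
    - {"translation": [0.04, -0.028, 0], "spin": 0}

```text
time: 1.6
tool_pos: [0.6604, -0.1074, 0.2307]
tcp_rot: [-3.122, -0.353, 0.001]
wrist_force: [0.1, -0.9, 1.0]
width: -0.002
```

>>> play_rows:
  series:
    - {"translation": [0.038, -0.03, 0], "spin": 0}
    - {"translation": [0.038, -0.03, 0], "spin": 0}
    - {"translation": [0.038, -0.03, 0], "spin": 0}
    - {"translation": [0.038, -0.03, 0], "spin": 0}
    - {"translation": [0.038, -0.03, 0], "spin": 0}

```text
time: 2.1
tool_pos: [0.8119, 0.0811, 0.2303]
tcp_rot: [3.122, 0.353, -0.002]
wrist_force: [0.7, -1.9, 0.2]
width: 0.0
```

>>> play_rows:
  series:
    - {"translation": [0.038, -0.03, 0], "spin": 0}
    - {"translation": [0.038, -0.03, 0], "spin": 0}
    - {"translation": [0.038, -0.03, 0], "spin": 0}
    - {"translation": [0.05, 0, 0], "spin": 0}
    - {"translation": [0.05, 0, 0], "spin": 0}

```text
time: 2.6
tool_pos: [0.9806, 0.2131, 0.2302]
tcp_rot: [-3.121, -0.357, -0.002]
wrist_force: [2.8, -0.2, 0.6]
width: 0.001
```

>>> play_rows:
  series:
    - {"translation": [0.05, 0, 0], "spin": 0}
    - {"translation": [0.05, 0, 0], "spin": 0}

```text
time: 2.8
tool_pos: [1.0142, 0.2194, 0.1986]
tcp_rot: [-3.116, -0.353, -0.065]
wrist_force: [-1.8, -0.2, -2.8]
width: 0.003
```

```bash
python3 - <<'E'
from h import *
s=bot.read_state();print(s['q'].round(3),s['tool_pos'],s['tcp_rot'],cv2.Rodrigues(s['tcp_rot'])[0].round(3))
E
```

```text
[1.890e-01 1.121e+00 3.210e-01 1.000e-03 1.658e+00 1.534e+00] [1.01417658 0.21937973 0.19857819] [-3.11643436 -0.35262554 -0.06543354] [[ 0.974  0.223  0.041]
 [ 0.223 -0.975  0.009]
 [ 0.042  0.    -0.999]]
```

Pushing past the reach limit does tilt the tool outwards (0.04 rad so far), which is the lean needed. I'll continue.

>>> play_rows:
  series:
    - {"translation": [0.05, 0, -0.02], "spin": 0}
    - {"translation": [0.05, 0, -0.02], "spin": 0}
    - {"translation": [0.05, 0, -0.02], "spin": 0}

```text
time: 3.1
tool_pos: [1.043, 0.2267, 0.2526]
tcp_rot: [-3.094, -0.349, -0.264]
wrist_force: [-0.1, 0.7, -0.3]
width: -0.005
```

>>> play_rows:
  series:
    - {"translation": [0.05, 0, 0], "spin": 0}
    - {"translation": [0.05, 0, 0], "spin": 0}
    - {"translation": [0.05, 0, 0], "spin": 0}

```text
time: 3.4
tool_pos: [1.0817, 0.2367, 0.2491]
tcp_rot: [-3.065, -0.346, -0.427]
wrist_force: [-0.5, -0.3, -0.4]
width: -0.002
```

```bash
python3 - <<'E'
from h import *
s=bot.read_state();print(s['q'].round(3),s['tool_pos'],s['tcp_rot'],cv2.Rodrigues(s['tcp_rot'])[0].round(3))
E
```

```text
[0.191 1.089 0.311 0.006 1.465 1.537] [1.08169651 0.23667779 0.24912949] [-3.06489123 -0.34615961 -0.42717092] [[ 0.938  0.223  0.267]
 [ 0.215 -0.975  0.058]
 [ 0.273  0.003 -0.962]]
```

>>> play_rows:
  series:
    - {"translation": [0.05, 0, 0], "spin": 0}
    - {"translation": [0.05, 0, 0], "spin": 0}
    - {"translation": [0.05, 0, 0], "spin": 0}
    - {"translation": [0.05, 0, 0], "spin": 0}
    - {"translation": [0.05, 0, 0], "spin": 0}

```text
time: 3.9
tool_pos: [1.1353, 0.2506, 0.2745]
tcp_rot: [-2.999, -0.339, -0.689]
wrist_force: [-0.3, -0.1, -0.6]
width: 0.003
```

>>> play_rows:
  series:
    - {"translation": [0.05, 0, 0.02], "spin": 0}
    - {"translation": [0.05, 0, 0.02], "spin": 0}
    - {"translation": [0.05, 0, 0.02], "spin": 0}

```text
time: 4.2
tool_pos: [1.1759, 0.2606, 0.2574]
tcp_rot: [-2.951, -0.334, -0.838]
wrist_force: [-0.4, 0.5, 0.4]
width: 0.002
```

```bash
python3 - <<'E'
from h import *
s=bot.read_state();print(s['q'].round(3),s['tool_pos'],s['tcp_rot'],cv2.Rodrigues(s['tcp_rot'])[0].round(3))
E
```

```text
[0.194 1.119 0.311 0.012 1.159 1.538] [1.17589915 0.2605539  0.25740432] [-2.95068383 -0.33350311 -0.83830354] [[ 0.829  0.222  0.513]
 [ 0.191 -0.975  0.112]
 [ 0.525  0.005 -0.851]]
```

>>> play_rows:
  series:
    - {"translation": [0.05, 0, 0.02], "spin": 0}
    - {"translation": [0.05, 0, 0.02], "spin": 0}
    - {"translation": [0.03, 0, 0.02], "spin": 0}

```text
time: 4.5
tool_pos: [1.2084, 0.2686, 0.2506]
tcp_rot: [-2.901, -0.328, -0.971]
wrist_force: [-0.4, -0.5, -0.4]
width: -0.001
```

```bash
cat >> h.py <<'E'
RID=np.array([0.557,0.227,0.]);YAW=0.225
def Rz(a): return np.array([[np.cos(a),-np.sin(a),0],[np.sin(a),np.cos(a),0],[0,0,1.]])
def st():
    s=bot.read_state();R=cv2.Rodrigues(s['tcp_rot'])[0];p=s['tool_pos'];z=R[:,2];zb=Rz(YAW).T@z
    print('t',round(s['time'],2),'q',s['q'].round(2),'tcp',p.round(4),'F',s['wrist_force'].round(1),'w',round(s['width'],3))
    print('blockframe tcp',(Rz(YAW).T@(p-RID)).round(4),'z_b',zb.round(3),'tilt',np.arccos(-z[2]).round(3),'yaw x',np.arctan2(R[1,0],R[0,0]).round(3),'y',np.arctan2(-R[0,1],R[1,1]).round(3))
    return s,R,p
def to(Xb,R,p): # tool shift to reach block-frame point
    d=R.T@(RID+Rz(YAW)@np.array(Xb,float)-p);print('to',Xb,'tool shift',d.round(4),'n',round(np.linalg.norm(d),3));return d
E
python3 - <<'E'
from h import *
s,R,p=st();print(R.round(3));to([-.10,0,.30],R,p);to([-.02,0,.16],R,p);to([.054,0,.085],R,p)
E
```

```text
t 4.5 q [0.2  1.14 0.31 0.01 1.04 1.54] tcp [1.2084 0.2686 0.2506] F [-0.4 -0.5 -0.4] w -0.001
blockframe tcp [ 0.6443 -0.1048  0.2506] z_b [ 0.601 -0.005 -0.799] tilt 0.645 yaw x 0.228 y -2.918
[[ 0.778  0.221  0.587]
 [ 0.18  -0.975  0.129]
 [ 0.601  0.006 -0.799]]
to [-0.1, 0, 0.3] tool shift [-0.5647 -0.1033 -0.4877] n 0.753
to [-0.02, 0, 0.16] tool shift [-0.585  -0.1042 -0.3277] n 0.679
to [0.054, 0, 0.085] tool shift [-0.571  -0.1048 -0.2233] n 0.622
```

>>> play_rows:
  series:
    - {"translation": [-0.035, -0.0065, -0.0325], "spin": 0}
    - {"translation": [-0.035, -0.0065, -0.0325], "spin": 0}
    - {"translation": [-0.035, -0.0065, -0.0325], "spin": 0}
    - {"translation": [-0.035, -0.0065, -0.0325], "spin": 0}
    - {"translation": [-0.035, -0.0065, -0.0325], "spin": 0}

```text
time: 5.0
tool_pos: [0.9961, 0.2507, 0.2772]
tcp_rot: [-2.899, -0.327, -0.973]
wrist_force: [0.5, 0.2, 0.3]
width: 0.0
```

>>> play_rows:
  series:
    - {"translation": [-0.035, -0.0065, -0.0305], "spin": 0}
    - {"translation": [-0.035, -0.0065, -0.0305], "spin": 0}
    - {"translation": [-0.035, -0.0065, -0.0305], "spin": 0}
    - {"translation": [-0.035, -0.0065, -0.0305], "spin": 0}
    - {"translation": [-0.035, -0.0065, -0.0305], "spin": 0}

```text
time: 5.5
tool_pos: [0.7635, 0.2313, 0.2942]
tcp_rot: [-2.899, -0.327, -0.973]
wrist_force: [0.2, 0.3, 0.4]
width: -0.001
```

>>> play_rows:
  series:
    - {"translation": [-0.035, -0.0065, -0.0305], "spin": 0}
    - {"translation": [-0.035, -0.0065, -0.0305], "spin": 0}
    - {"translation": [-0.035, -0.0065, -0.0305], "spin": 0}
    - {"translation": [-0.035, -0.0065, -0.0305], "spin": 0}
    - {"translation": [-0.035, -0.0065, -0.0305], "spin": 0}

```text
time: 6.0
tool_pos: [0.5305, 0.2118, 0.3113]
tcp_rot: [-2.898, -0.326, -0.972]
wrist_force: [-0.0, 1.2, 0.1]
width: -0.001
```

```bash
python3 - <<'E'
from h import *
s,R,p=st();to([-.04,0,.18],R,p);to([.05,0,.088],R,p)
cv2.imwrite('pics/w1.png',bot.read_camera('wrist'))
E
```

```text
t 6.0 q [ 0.4  -0.37  2.19 -0.18  0.69  1.85] tcp [0.5305 0.2118 0.3113] F [-0.   1.2  0.1] w -0.001
blockframe tcp [-0.0293 -0.0089  0.3113] z_b [ 0.603 -0.004 -0.798] tilt 0.647 yaw x 0.225 y -2.919
to [-0.04, 0, 0.18] tool shift [-0.0877 -0.0093  0.0982] n 0.132
to [0.05, 0, 0.088] tool shift [-0.0713 -0.0098  0.2259] n 0.237
```

View pics/w1.png

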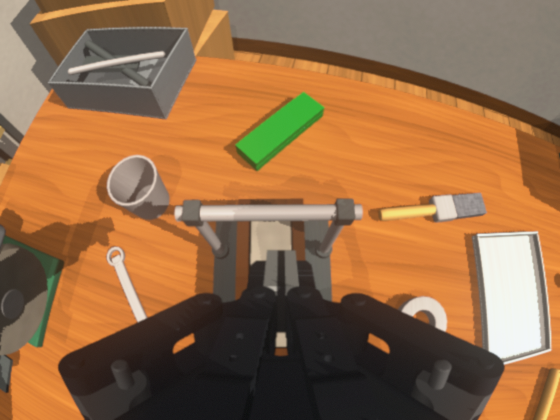

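The wrist view shows the rail at (180–358, 212), the stone's far part at (270, 235), and the shut fingers pointing at it. I'll check the model against this view while moving on to the staging point.

```bash
python3 - <<'E'
from h import *
W=cam('wrist')
for X in([.05,-.092,.17],[.05,.092,.17],[.077,-.025,.078],[.077,.025,.078],[.088,0,.078]):
    print(X,proj(W,RID+Rz(YAW)@np.array(X),True).round(1))
m=cv2.imread('pics/w1.png');print(m[222:260:2,285].tolist())
for P in((.5*.22/2,0),): pass
c,s_=np.cos(.215),np.sin(.215)
for a,b in((-.11,.075),(.11,.075),(.11,-.075),(-.11,-.075)): print('tray',proj(W,[.609+c*a-s_*b,-.1795+s_*a+c*b,.018],True).round(1))
E
```

```text
[0.05, -0.092, 0.17] [364.6 205.8]
[0.05, 0.092, 0.17] [181.8 205.9]
[0.077, -0.025, 0.078] [294.  211.8]
[0.077, 0.025, 0.078] [254.8 211.8]
[0.088, 0, 0.078] [274.4 203.7]
[[89, 105, 121], [104, 123, 140], [140, 165, 186], [140, 167, 186], [140, 167, 187], [141, 167, 187], [141, 166, 187], [142, 168, 188], [142, 167, 187], [142, 167, 187], [142, 167, 186], [142, 167, 187], [143, 169, 187], [143, 167, 186], [108, 123, 135], [93, 102, 109], [94, 102, 108], [92, 101, 106], [91, 98, 105]]
tray [489.8 361.6]
tray [477.9 227.2]
tray [538.3 226. ]
tray [552.1 345.1]
```

>>> play_rows:
  series:
    - {"translation": [-0.03, -0.003, 0.03], "spin": 0}
    - {"translation": [-0.03, -0.003, 0.03], "spin": 0}
    - {"translation": [-0.028, -0.003, 0.035], "spin": 0}

```text
time: 6.35
tool_pos: [0.5176, 0.2183, 0.1828]
tcp_rot: [-2.894, -0.326, -0.976]
wrist_force: [1.0, -0.1, -0.7]
width: -0.0
```

```bash
python3 - <<'E'
from h import *
s,R,p=st();to([.05,0,.092],R,p);print('down10mm',(R.T@[0,0,-.01]).round(4))
E
```

```text
t 6.35 q [ 0.43 -0.26  2.36 -0.32  0.42  2.03] tcp [0.5176 0.2183 0.1828] F [ 1.  -0.1 -0.7] w -0.0
blockframe tcp [-0.0403  0.0003  0.1828] z_b [ 0.605 -0.002 -0.796] tilt 0.65 yaw x 0.225 y -2.918
to [0.05, 0, 0.092] tool shift [0.0169 0.     0.1269] n 0.128
down10mm [-0.0061 -0.      0.008 ]
```

>>> play_rows:
  series:
    - {"translation": [0.004, 0, 0.032], "spin": 0}
    - {"translation": [0.004, 0, 0.032], "spin": 0}
    - {"translation": [0.004, 0, 0.032], "spin": 0}
    - {"translation": [0.004, 0, 0.031], "spin": 0}

```text
time: 6.75
tool_pos: [0.6057, 0.2376, 0.0887]
tcp_rot: [-2.898, -0.327, -0.971]
wrist_force: [0.9, -0.5, 0.6]
width: -0.0
```

>>> play_rows:
  series:
    - {"translation": [-0.003, 0, 0.004], "spin": 0}
    - {"translation": [-0.003, 0, 0.004], "spin": 0}
    - {"translation": [-0.003, 0, 0.004], "spin": 0}
    - {"translation": [-0.003, 0, 0.004], "spin": 0}

```text
time: 7.15
tool_pos: [0.6054, 0.2373, 0.0694]
tcp_rot: [-2.898, -0.326, -0.972]
wrist_force: [-0.7, -0.2, 0.4]
width: 0.001
```

```bash
python3 - <<'E'
from h import *
s,R,p=st()
E
```

```text
t 7.15 q [ 0.39  0.11  2.28 -0.74  0.15  2.43] tcp [0.6054 0.2373 0.0694] F [-0.7 -0.2  0.4] w 0.001
blockframe tcp [ 0.0494 -0.0008  0.0694] z_b [ 0.603 -0.004 -0.798] tilt 0.647 yaw x 0.226 y -2.918
```

```bash
python3 - <<'E'
from h import *
s=bot.read_camera('scene');cv2.imwrite('pics/s2.png',cv2.resize(s[110:210,250:390],None,fx=4,fy=4,interpolation=2))
E
```

```text
(no output)
```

View pics/s2.png

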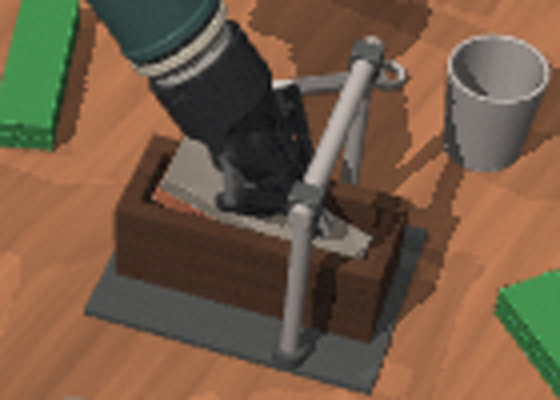

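The crop shows the stone rocked over: near end up at crop (185,165), brown underside showing at (180,200), far end down at (360,245). I'll retract along the tool axis.

>>> play_rows:
  series:
    - {"translation": [0, 0, -0.012], "spin": 0}
    - {"translation": [0, 0, -0.03], "spin": 0}
    - {"translation": [0, 0, -0.04], "spin": 0}
    - {"translation": [-0.005, 0, -0.04], "spin": 0}
    - {"translation": [-0.02, 0, -0.04], "spin": 0}

```text
time: 7.7
tool_pos: [0.4907, 0.2122, 0.1872]
tcp_rot: [-2.895, -0.326, -0.974]
wrist_force: [0.3, 0.7, 0.6]
width: 0.001
```

>>> play_rows:
  series:
    - {"translation": [-0.025, 0, -0.035], "spin": 0}
    - {"translation": [-0.02, 0, -0.03], "spin": 0}
    - {"translation": [0, 0, 0], "spin": 0}
  jaw: 1

```text
time: 8.0
tool_pos: [0.4144, 0.195, 0.2113]
tcp_rot: [-2.894, -0.327, -0.974]
wrist_force: [0.2, 0.4, 0.1]
width: 0.51
```

```bash
python3 - <<'E'
from h import *
st()
cv2.imwrite('pics/s3.png',np.vstack([cv2.resize(bot.read_camera('scene')[110:210,250:390],None,fx=4,fy=4,interpolation=2)]))
cv2.imwrite('pics/t3.png',bot.read_camera('top'))
E
```

```text
t 8.0 q [ 0.52 -0.57  2.49 -0.31  0.62  2.06] tcp [0.4144 0.195  0.2113] F [0.2 0.4 0.1] w 0.51
blockframe tcp [-0.1461  0.0006  0.2113] z_b [ 0.605 -0.001 -0.796] tilt 0.65 yaw x 0.225 y -2.917
```

View pics/s3.png

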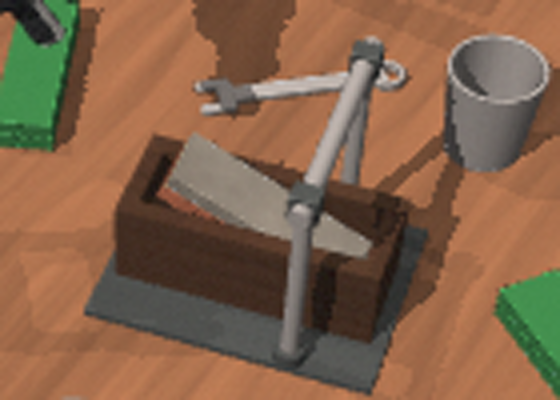

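The stone is tipped, free and clear of the tool. Near-end corners are at crop (192,135) and (168,183). Next: measure the raised end.

```bash
python3 - <<'E'
from h import *
S=cam('scene');B=Rz(YAW).T
for u,v,y in((192,135,.025),(168,183,-.025)):
    o,d=ray(S,250+(u+.5)/4-.5,110+(v+.5)/4-.5);o=B@(o-RID);d=B@d
    print(((o+d*(y-o[1])/d[1])*1e3).round(1), ((o+d*(.1105-o[2])/d[2])*1e3).round(1))
s,R,p=st()
to([-.085,0,.15],R,p); to([-.045,0,.085],R,p)
E
```

```text
[-62.4  25.  104.4] [-60.5  19.  110.5]
[-63.3 -25.  101.2] [-60.3 -33.6 110.5]
t 8.1 q [ 0.52 -0.56  2.49 -0.31  0.61  2.06] tcp [0.416  0.1953 0.2093] F [ 0.9 -1.   0.3] w 0.68
blockframe tcp [-0.1445  0.0005  0.2093] z_b [ 0.602 -0.002 -0.798] tilt 0.646 yaw x 0.226 y -2.917
to [-0.085, 0, 0.15] tool shift [0.0118 0.0004 0.0832] n 0.084
to [-0.045, 0, 0.085] tool shift [0.0046 0.0002 0.1592] n 0.159
```

>>> play_rows:
  series:
    - {"translation": [0.004, 0, 0.028], "spin": 0}
    - {"translation": [0.004, 0, 0.028], "spin": 0}
    - {"translation": [0.004, 0, 0.028], "spin": 0}
    - {"translation": [0, 0, 0], "spin": 0}
  jaw: 1

```text
time: 8.5
tool_pos: [0.4737, 0.2064, 0.1407]
tcp_rot: [-2.91, -0.328, -0.951]
wrist_force: [-0.5, 0.5, 0.1]
width: 1.001
```

```bash
python3 - <<'E'
from h import *
s,R,p=st();to([-.047,0,.084],R,p)
cv2.imwrite('pics/w4.png',bot.read_camera('wrist'))
E
```

```text
t 8.5 q [ 0.46 -0.3   2.47 -0.39  0.38  2.13] tcp [0.4737 0.2064 0.1407] F [-0.5  0.5  0.1] w 1.001
blockframe tcp [-0.0858 -0.0015  0.1407] z_b [ 0.59  -0.007 -0.807] tilt 0.631 yaw x 0.227 y -2.919
to [-0.047, 0, 0.084] tool shift [-0.0021 -0.002   0.0686] n 0.069
```

View pics/w4.png

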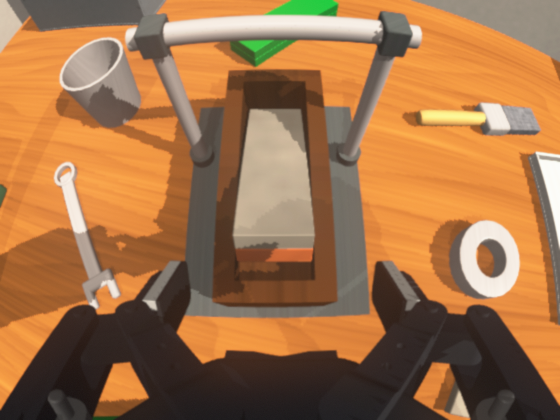

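The wrist view shows the stone's near face at (234–314, 240), about 4 mm left of the fingers' middle (281), with the jaws clear on both sides. I'll shift by that and go in.

>>> play_rows:
  series:
    - {"translation": [-0.001, -0.002, 0.025], "spin": 0}
    - {"translation": [-0.001, -0.002, 0.025], "spin": 0}
    - {"translation": [0, 0, 0.019], "spin": 0}
    - {"translation": [0, 0, 0], "spin": 0}

```text
time: 8.95
tool_pos: [0.5107, 0.219, 0.0861]
tcp_rot: [-2.907, -0.329, -0.956]
wrist_force: [-0.7, 0.1, -0.1]
width: 0.998
```

>>> play_rows:
  series:
    - {"translation": [0, 0, 0], "spin": 0}
    - {"translation": [0, 0, 0], "spin": 0}
    - {"translation": [0, 0, 0], "spin": 0}
    - {"translation": [0, 0, 0], "spin": 0}
    - {"translation": [0, 0, 0], "spin": 0}
  jaw: -1
  force: 80

```text
time: 9.45
tool_pos: [0.5111, 0.2197, 0.0885]
tcp_rot: [-2.903, -0.328, -0.961]
wrist_force: [-0.2, -1.2, 3.5]
width: 0.564
```

```bash
python3 - <<'E'
from h import *
s,R,p=st();x=Rz(YAW)@np.array([-.906,0,.423]);print('draw 20mm in tool',(R.T@x*.02).round(4),'up 20',(R.T@[0,0,.02]).round(4))
E
```

```text
t 9.45 q [ 0.45 -0.1   2.44 -0.65  0.22  2.39] tcp [0.5111 0.2197 0.0885] F [-0.2 -1.2  3.5] w 0.564
blockframe tcp [-0.0463  0.0031  0.0885] z_b [ 0.596 -0.005 -0.803] tilt 0.639 yaw x 0.227 y -2.918
draw 20mm in tool [-0.0095  0.0001 -0.0176] up 20 [ 0.0119  0.0001 -0.0161]
```

Gripped (about 48–50 mm). Now draw it out along its length.

>>> play_rows:
  series:
    - {"translation": [-0.005, 0, -0.009], "spin": 0}
    - {"translation": [-0.0095, 0, -0.0175], "spin": 0}
    - {"translation": [-0.0095, 0, -0.0175], "spin": 0}
    - {"translation": [-0.0095, 0, -0.0175], "spin": 0}
    - {"translation": [0, 0, 0], "spin": 0}

```text
time: 9.95
tool_pos: [0.4474, 0.2054, 0.1175]
tcp_rot: [-2.903, -0.329, -0.96]
wrist_force: [-0.1, 0.4, 1.0]
width: 0.566
```

```bash
python3 - <<'E'
from h import *
s,R,p=st()
a=bot.read_camera('wrist');b=bot.read_camera('scene')[90:210,230:390]
b=cv2.resize(b,(480,360));a=a[:360,120:420]
cv2.imwrite('pics/c5.png',np.hstack([a,b]))
E
```

```text
t 9.95 q [ 0.49 -0.32  2.53 -0.5   0.35  2.26] tcp [0.4474 0.2054 0.1175] F [-0.1  0.4  1. ] w 0.566
blockframe tcp [-0.1117  0.0034  0.1175] z_b [ 0.596 -0.004 -0.803] tilt 0.638 yaw x 0.227 y -2.917
```

View pics/c5.png

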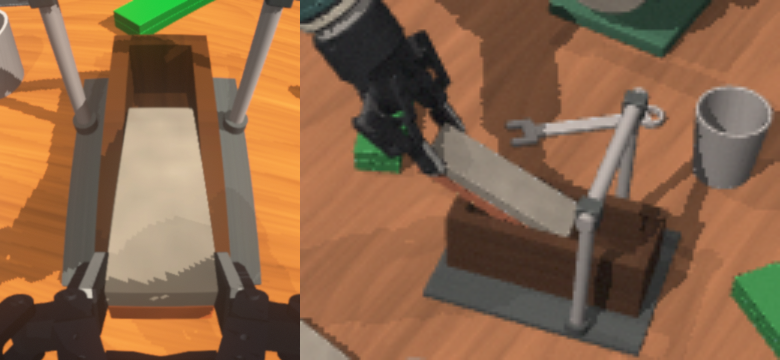

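Held and drawn 65 mm, with the far end now clear of the rail. Lifting straight up.

>>> play_rows:
  series:
    - {"translation": [0.01, 0, -0.014], "spin": 0}
    - {"translation": [0.018, 0, -0.024], "spin": 0}
    - {"translation": [0.018, 0, -0.024], "spin": 0}
    - {"translation": [0.018, 0, -0.024], "spin": 0}
    - {"translation": [0.018, 0, -0.024], "spin": 0}

```text
time: 10.55
tool_pos: [0.4471, 0.2049, 0.2504]
tcp_rot: [-2.913, -0.328, -0.946]
wrist_force: [1.3, -0.3, -4.8]
width: 0.562
```

```bash
cat >> h.py <<'E'
TR=np.array([0.609,-0.1795,0.]);TY=0.215
def tot(Xt,R,p):
    d=R.T@(TR+Rz(TY)@np.array(Xt,float)-p);print('tray to',Xt,'tool shift',d.round(4),'n',round(np.linalg.norm(d),3))
E
python3 - <<'E'
from h import *
s,R,p=st();tot([-.06,0,.20],R,p);print(s['wrist_force'],s['torque'])
cv2.imwrite('pics/w6.png',np.hstack([bot.read_camera('wrist')[:,100:460],cv2.resize(bot.read_camera('scene')[70:210,220:360],(420,420))]))
E
```

```text
t 10.55 q [ 0.49 -0.5   2.37 -0.26  0.68  2.  ] tcp [0.4471 0.2049 0.2504] F [ 1.3 -0.3 -4.8] w 0.562
blockframe tcp [-0.1121  0.0029  0.2504] z_b [ 0.587 -0.008 -0.809] tilt 0.628 yaw x 0.227 y -2.919
tray to [-0.06, 0, 0.2] tool shift [-0.0206  0.4098  0.051 ] n 0.413
[ 1.29119191 -0.32136913 -4.76373937] [-0.19598093  0.93078151 -0.01064283]
```

View pics/w6.png

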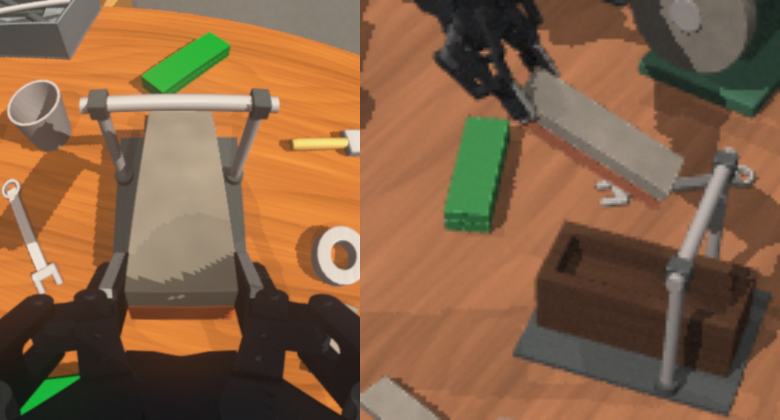

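The stone is held firmly, nose down about 24°, at 4.8 N. Next: carry it across to above the tray.

>>> play_rows:
  series:
    - {"translation": [0, 0.02, 0], "spin": 0}
    - {"translation": [0, 0.035, 0], "spin": 0}
    - {"translation": [0, 0.035, 0], "spin": 0}
    - {"translation": [0, 0.035, 0], "spin": 0}
    - {"translation": [0, 0.035, 0], "spin": 0}

```text
time: 11.15
tool_pos: [0.482, 0.0486, 0.2491]
tcp_rot: [-2.909, -0.328, -0.945]
wrist_force: [0.1, 0.3, -5.2]
width: 0.558
```

>>> play_rows:
  series:
    - {"translation": [0, 0.035, 0.008], "spin": 0}
    - {"translation": [0, 0.035, 0.008], "spin": 0}
    - {"translation": [0, 0.035, 0.008], "spin": 0}
    - {"translation": [0, 0.035, 0.008], "spin": 0}
    - {"translation": [0, 0.035, 0.008], "spin": 0}

```text
time: 11.65
tool_pos: [0.544, -0.1168, 0.2175]
tcp_rot: [-2.907, -0.325, -0.946]
wrist_force: [0.2, 1.0, -4.3]
width: 0.562
```

>>> play_rows:
  series:
    - {"translation": [0, 0.035, 0.01], "spin": 0.14}
    - {"translation": [0, 0.03, 0.01], "spin": 0}
    - {"translation": [0, 0.01, 0.005], "spin": 0}
    - {"translation": [0, 0, 0], "spin": 0}

```text
time: 12.05
tool_pos: [0.5752, -0.1861, 0.198]
tcp_rot: [-2.905, -0.305, -0.944]
wrist_force: [-0.2, 0.4, -4.9]
width: 0.564
```

```bash
python3 - <<'E'
from h import *
s,R,p=st();tot([-.036,0,.09],R,p);tot([-.036,0,.075],R,p);tot([-.059,0,.015],R,p)
W=cam('wrist');a=bot.read_camera('wrist')
cv2.imwrite('pics/w7.png',np.hstack([a[:,60:500],cv2.resize(bot.read_camera('scene')[200:340,180:300],(360,420))]))
E
```

```text
t 12.05 q [-0.61 -0.1   2.19  0.71  0.73  0.29] tcp [ 0.5752 -0.1861  0.198 ] F [-0.2  0.4 -4.9] w 0.564
blockframe tcp [-0.0745 -0.4068  0.198 ] z_b [ 0.589 -0.003 -0.808] tilt 0.629 yaw x 0.206 y -2.93
tray to [-0.036, 0, 0.09] tool shift [-0.0648  0.0015  0.0864] n 0.108
tray to [-0.036, 0, 0.075] tool shift [-0.0736  0.0016  0.0985] n 0.123
tray to [-0.059, 0, 0.015] tool shift [-0.1275  0.0021  0.1335] n 0.185
```

View pics/w7.png

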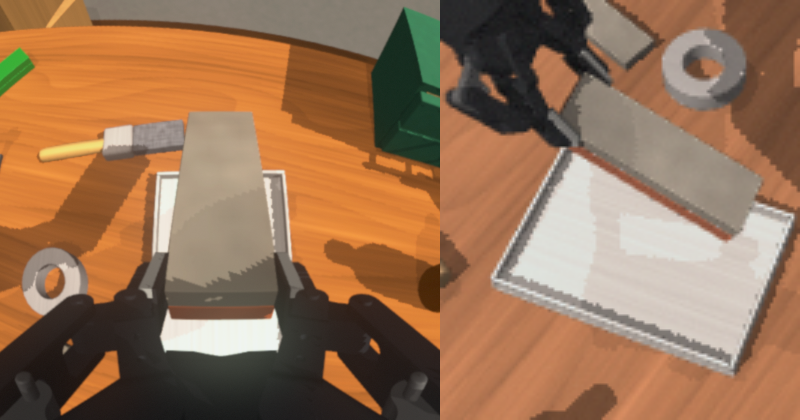

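Stone is centred over the tray and aligned. Lowering until the nose touches.

>>> play_rows:
  series:
    - {"translation": [-0.017, 0, 0.022], "spin": 0}
    - {"translation": [-0.017, 0.001, 0.022], "spin": 0}
    - {"translation": [-0.017, 0, 0.022], "spin": 0}
    - {"translation": [-0.012, 0, 0.016], "spin": 0}

```text
time: 12.55
tool_pos: [0.5737, -0.1844, 0.0978]
tcp_rot: [-2.904, -0.312, -0.952]
wrist_force: [0.1, -0.2, -4.9]
width: 0.563
```

>>> play_rows:
  series:
    - {"translation": [-0.003, 0, 0.004], "spin": 0}
    - {"translation": [-0.003, 0, 0.004], "spin": 0}
    - {"translation": [0, 0, 0], "spin": 0}

```text
time: 12.85
tool_pos: [0.5756, -0.1863, 0.0906]
tcp_rot: [-2.904, -0.311, -0.957]
wrist_force: [-0.0, 0.4, -4.7]
width: 0.56
```

>>> play_rows:
  series:
    - {"translation": [-0.003, 0, 0.004], "spin": 0}
    - {"translation": [-0.003, 0, 0.004], "spin": 0}
    - {"translation": [0, 0, 0], "spin": 0}

```text
time: 13.15
tool_pos: [0.575, -0.1865, 0.0797]
tcp_rot: [-2.904, -0.31, -0.956]
wrist_force: [-0.2, 0.8, -6.0]
width: 0.563
```

>>> play_rows:
  series:
    - {"translation": [-0.003, 0, 0.004], "spin": 0}
    - {"translation": [0, 0, 0], "spin": 0}

```text
time: 13.35
tool_pos: [0.5759, -0.1871, 0.0757]
tcp_rot: [-2.904, -0.309, -0.959]
wrist_force: [1.3, 0.6, -1.0]
width: 0.564
```

Touch felt: the load fell from 4.9 to 1.0 N. Ease the grip and let the stone pivot down while backing off slightly.

>>> play_rows:
  series:
    - {"translation": [0, 0, 0], "spin": 0}
    - {"translation": [-0.0054, 0, 0.0022], "spin": 0}
    - {"translation": [-0.0054, 0, 0.0022], "spin": 0}
    - {"translation": [0, 0, 0], "spin": 0}
  force: 25

```text
time: 13.75
tool_pos: [0.5691, -0.1882, 0.0649]
tcp_rot: [-2.904, -0.309, -0.957]
wrist_force: [2.4, 2.1, 0.2]
width: 0.559
```

>>> play_rows:
  series:
    - {"translation": [-0.005, 0, 0.0025], "spin": 0}
    - {"translation": [-0.005, 0, 0.0025], "spin": 0}
    - {"translation": [0, 0, 0], "spin": 0}

```text
time: 14.05
tool_pos: [0.5639, -0.1892, 0.0544]
tcp_rot: [-2.904, -0.308, -0.955]
wrist_force: [-0.8, 0.7, 2.8]
width: 0.561
```

Small forces, so the stone is pivoting. Continuing.

>>> play_rows:
  series:
    - {"translation": [-0.0046, 0, 0.0028], "spin": 0}
    - {"translation": [-0.0046, 0, 0.0028], "spin": 0}
    - {"translation": [0, 0, 0], "spin": 0}

```text
time: 14.35
tool_pos: [0.5598, -0.1899, 0.0442]
tcp_rot: [-2.904, -0.308, -0.955]
wrist_force: [-1.6, 1.0, 2.2]
width: 0.561
```

>>> play_rows:
  series:
    - {"translation": [-0.0042, 0, 0.0032], "spin": 0}
    - {"translation": [-0.0042, 0, 0.0032], "spin": 0}
    - {"translation": [0, 0, 0], "spin": 0}

```text
time: 14.65
tool_pos: [0.5568, -0.1902, 0.034]
tcp_rot: [-2.904, -0.309, -0.954]
wrist_force: [-2.1, -0.8, 2.8]
width: 0.562
```

```bash
python3 - <<'E'
from h import *
s,R,p=st();tot([-.059,0,.015],R,p)
cv2.imwrite('pics/w8.png',np.hstack([bot.read_camera('wrist')[:,60:500],cv2.resize(bot.read_camera('scene')[210:330,190:310],(360,360)).repeat(1,0)[:,:] if 0 else cv2.resize(bot.read_camera('scene')[200:340,180:300],(360,420))]))
E
```

```text
t 14.65 q [-0.64  0.15  2.33  1.16  0.51 -0.28] tcp [ 0.5568 -0.1902  0.034 ] F [-2.1 -0.8  2.8] w 0.562
blockframe tcp [-0.0933 -0.4067  0.034 ] z_b [ 0.593 -0.005 -0.805] tilt 0.635 yaw x 0.211 y -2.929
tray to [-0.059, 0, 0.015] tool shift [-0.0158  0.0007  0.0119] n 0.02
```

View pics/w8.png

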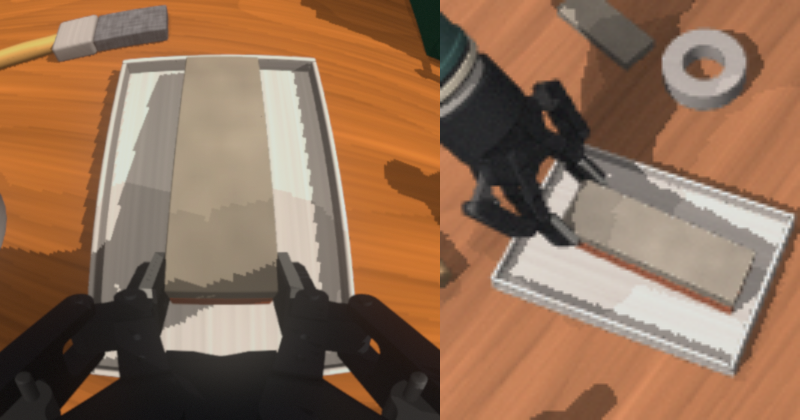

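Nearly flat, about 8° left, and well inside the tray. Continuing in small steps until the force rises.

>>> play_rows:
  series:
    - {"translation": [-0.0038, 0, 0.0034], "spin": 0}
    - {"translation": [-0.0038, 0, 0.0034], "spin": 0}
    - {"translation": [0, 0, 0], "spin": 0}

```text
time: 15.05
tool_pos: [0.5548, -0.1905, 0.024]
tcp_rot: [-2.904, -0.309, -0.954]
wrist_force: [-1.6, 0.2, 1.2]
width: 0.564
```

>>> play_rows:
  series:
    - {"translation": [-0.0022, 0, 0.0024], "spin": 0}
    - {"translation": [0, 0, 0], "spin": 0}

```text
time: 15.25
tool_pos: [0.5547, -0.1907, 0.0212]
tcp_rot: [-2.904, -0.31, -0.955]
wrist_force: [-1.1, 0.5, 1.7]
width: 0.564
```

>>> play_rows:
  series:
    - {"translation": [-0.0015, 0, 0.0016], "spin": 0}
    - {"translation": [0, 0, 0], "spin": 0}

```text
time: 15.45
tool_pos: [0.5545, -0.1908, 0.0191]
tcp_rot: [-2.904, -0.31, -0.955]
wrist_force: [-1.8, -0.3, 0.6]
width: 0.563
```

>>> play_rows:
  series:
    - {"translation": [-0.0013, 0, 0.0016], "spin": 0}
    - {"translation": [0, 0, 0], "spin": 0}

```text
time: 15.65
tool_pos: [0.5545, -0.1909, 0.0173]
tcp_rot: [-2.904, -0.31, -0.956]
wrist_force: [-3.5, -1.1, 3.6]
width: 0.56
```

>>> play_rows:
  series:
    - {"translation": [-0.0013, 0, 0.0016], "spin": 0}
    - {"translation": [0, 0, 0], "spin": 0}

```text
time: 15.85
tool_pos: [0.5546, -0.191, 0.0153]
tcp_rot: [-2.904, -0.31, -0.956]
wrist_force: [-1.8, 0.8, 3.0]
width: 0.563
```

>>> play_rows:
  series:
    - {"translation": [-0.0009, 0, 0.0012], "spin": 0}
    - {"translation": [0, 0, 0], "spin": 0}

```text
time: 16.05
tool_pos: [0.5545, -0.191, 0.0137]
tcp_rot: [-2.904, -0.31, -0.956]
wrist_force: [-1.2, 0.4, -0.1]
width: 0.562
```

>>> play_rows:
  series:
    - {"translation": [-0.0011, 0, 0.0014], "spin": 0}
    - {"translation": [0, 0, 0], "spin": 0}

```text
time: 16.25
tool_pos: [0.5545, -0.191, 0.0121]
tcp_rot: [-2.904, -0.31, -0.956]
wrist_force: [-2.4, 0.1, 2.6]
width: 0.564
```

>>> play_rows:
  series:
    - {"translation": [-0.0011, 0, 0.0014], "spin": 0}
    - {"translation": [0, 0, 0], "spin": 0}

```text
time: 16.45
tool_pos: [0.5554, -0.1912, 0.0118]
tcp_rot: [-2.903, -0.312, -0.96]
wrist_force: [-5.9, 1.1, 10.7]
width: 0.566
```

```bash
python3 - <<'E'
from h import *
s,R,p=st()
cv2.imwrite('pics/s9.png',cv2.resize(bot.read_camera('scene')[225:325,190:310],(720,600),interpolation=2))
E
```

```text
t 16.45 q [-0.65  0.19  2.33  1.26  0.5  -0.4 ] tcp [ 0.5554 -0.1912  0.0118] F [-5.9  1.1 10.7] w 0.566
blockframe tcp [-0.0948 -0.4073  0.0118] z_b [ 0.596 -0.005 -0.803] tilt 0.639 yaw x 0.213 y -2.927
```

View pics/s9.png

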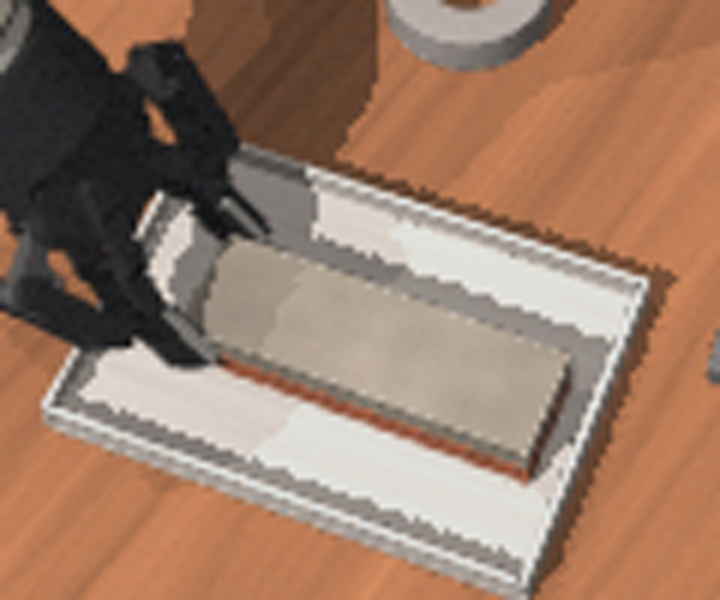

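Flat, with 10.7 N of floor contact. I'll check its position in the tray before letting go.

```bash
python3 - <<'E'
from h import *
S=cam('scene');g=lambda u,v,z:onz(S,190+(u+.5)/6-.5,225+(v+.5)/6-.5,z)
st_=np.array([g(*q,.032) for q in((572,352),(530,457),(205,345),(238,235))])
B=Rz(TY).T
print('stone corners in tray',(st_-TR@np.eye(3)@np.eye(3)).dot(B.T).round(4)[:,:2].tolist())
tr=np.array([g(*q,.018) for q in((648,282),(525,592),(47,410))]);print('tray',((tr-TR)@B.T).round(4)[:,:2].tolist())
E
```

```text
stone corners in tray [[0.0909, 0.0222], [0.092, -0.0283], [-0.054, -0.0312], [-0.0639, 0.0217]]
tray [[0.1068, 0.0724], [0.109, -0.0771], [-0.1072, -0.0769]]
```

Centre is about +13 mm lengthways, -4 mm sideways and aligned, all inside the limits. Relieve the pressure, open, and back out.

>>> play_rows:
  series:
    - {"translation": [0.0008, 0, -0.0012], "spin": 0}
    - {"translation": [0, 0, 0], "spin": 0}

```text
time: 16.7
tool_pos: [0.5553, -0.1912, 0.0126]
tcp_rot: [-2.904, -0.311, -0.958]
wrist_force: [2.7, 1.0, 1.0]
width: 0.564
```

>>> play_rows:
  series:
    - {"translation": [0, 0, 0], "spin": 0}
    - {"translation": [0, 0, 0], "spin": 0}
    - {"translation": [0, 0, 0], "spin": 0}
    - {"translation": [0, 0, 0], "spin": 0}
  jaw: 0.8

```text
time: 17.1
tool_pos: [0.5539, -0.1909, 0.0112]
tcp_rot: [-2.904, -0.31, -0.954]
wrist_force: [-0.1, 1.1, 0.5]
width: 0.905
```

>>> play_rows:
  series:
    - {"translation": [0, 0, -0.01], "spin": 0}
    - {"translation": [0, 0, -0.03], "spin": 0}
    - {"translation": [0, 0, -0.04], "spin": 0}
    - {"translation": [0.01, 0, -0.04], "spin": 0}
    - {"translation": [0.01, 0, -0.03], "spin": 0}

```text
time: 17.6
tool_pos: [0.4818, -0.2071, 0.1455]
tcp_rot: [-2.905, -0.309, -0.955]
wrist_force: [0.7, -0.7, 0.1]
width: 0.902
```

>>> play_rows:
  series:
    - {"translation": [0, 0, -0.02], "spin": 0}
    - {"translation": [0, 0, 0], "spin": 0}
    - {"translation": [0, 0, 0], "spin": 0}

```text
time: 17.9
tool_pos: [0.4713, -0.2094, 0.1601]
tcp_rot: [-2.905, -0.31, -0.956]
wrist_force: [0.0, 0.3, -0.8]
width: 0.897
```

```bash
python3 - <<'E'
from h import *
st();t=bot.read_camera('top');s=bot.read_camera('scene')
cv2.imwrite('pics/f.png',np.hstack([cv2.resize(s[225:325,190:310],(480,400),interpolation=2),cv2.resize(t[140:240,290:370],(320,400),interpolation=2)]))
cv2.imwrite('pics/ft.png',t)
a=cv2.imread('pics/top0.png');d=cv2.absdiff(a,t).max(2)
for n,(x,y,w,h) in dict(slip=(272,224,18,32),bearing=(266,193,26,26),wrench=(130,200,42,46),mug=(124,160,30,26),brush=(252,138,60,24),hammer=(340,225,36,82),gear=(402,210,34,32),oil=(408,172,28,22)).items(): print(n,(d[y:y+h,x:x+w]>50).mean().round(3))
E
```

```text
t 17.9 q [-0.82 -0.2   2.36  0.79  0.8   0.02] tcp [ 0.4713 -0.2094  0.1601] F [ 0.   0.3 -0.8] w 0.897
blockframe tcp [-0.1809 -0.4063  0.1601] z_b [ 0.594 -0.006 -0.804] tilt 0.636 yaw x 0.212 y -2.929
slip 0.002
bearing 0.0
wrench 0.0
mug 0.0
brush 0.0
hammer 0.547
gear 0.0
oil 0.0
```

The picture limit is reached, so I'll check by numbers. The hammer region is covered by the arm in the top view, so I'll use the scene view for it.

```bash
python3 - <<'E'
from h import *
s=bot.read_camera('scene');a=cv2.imread('pics/scene0.png');d=cv2.absdiff(a,s).max(2)
print('hammer head',(d[222:246,112:146]>50).mean().round(3),'handle',(d[245:295,138:183]>50).mean().round(3))
S=cam('scene');B=Rz(TY).T
hsv=cv2.cvtColor(s,cv2.COLOR_BGR2HSV)
roi=np.zeros(s.shape[:2],np.uint8);roi[250:315,215:292]=255
inner=cv2.fillConvexPoly(np.zeros_like(roi),np.array([proj(S,TR+Rz(TY)@np.array([x,y,.004])) for x,y in((.1,.065),(.1,-.065),(-.1,-.065),(-.1,.065))]).astype(np.int32),255)
v=hsv[...,2];sat=hsv[...,1]
brown=cv2.inRange(hsv,(0,110,30),(15,255,220))&inner
ys,xs=np.nonzero(brown);print('brown px',len(xs))
# brown/grey border at 18 mm, floor edge at 4 mm: per-column band
for c in range(xs.min(),xs.max()+1,5):
    r=ys[xs==c]
    if len(r): 
        lo=B@(onz(S,c,r.max()+.5,.004)-TR);up=B@(onz(S,c,r.min()-.5,.018)-TR)
        print(c,r.min(),r.max(),'bottom edge',lo[:2].round(4),'mid edge',up[:2].round(4))
st()
E
```

```text
hammer head 0.431 handle 0.01
brown px 123
221 282 283 bottom edge [-0.0681 -0.0254] mid edge [-0.0659 -0.0263]
226 284 285 bottom edge [-0.0535 -0.0258] mid edge [-0.0515 -0.0267]
231 286 287 bottom edge [-0.039  -0.0262] mid edge [-0.0371 -0.0271]
236 288 289 bottom edge [-0.0246 -0.0266] mid edge [-0.0229 -0.0275]
241 290 291 bottom edge [-0.0103 -0.027 ] mid edge [-0.0087 -0.0279]
246 292 293 bottom edge [ 0.0039 -0.0274] mid edge [ 0.0053 -0.0284]
251 293 294 bottom edge [ 0.0169 -0.0253] mid edge [ 0.0182 -0.0263]
256 295 296 bottom edge [ 0.0309 -0.0257] mid edge [ 0.0321 -0.0267]
261 297 298 bottom edge [ 0.0448 -0.0261] mid edge [ 0.0459 -0.0271]
266 299 300 bottom edge [ 0.0587 -0.0265] mid edge [ 0.0596 -0.0275]
271 301 302 bottom edge [ 0.0725 -0.0269] mid edge [ 0.0732 -0.0279]
276 303 304 bottom edge [ 0.0861 -0.0273] mid edge [ 0.0867 -0.0283]
281 295 296 bottom edge [ 0.0899 -0.0025] mid edge [ 0.0904 -0.0037]
t 18.05 q [-0.82 -0.2   2.36  0.79  0.8   0.02] tcp [ 0.4709 -0.2083  0.1584] F [-0.1 -0.4  0.1] w 0.896
blockframe tcp [-0.181  -0.4051  0.1584] z_b [ 0.593 -0.003 -0.805] tilt 0.635 yaw x 0.21 y -2.928
```

The stone lies flat and parallel along its whole edge, centre at about +11 mm. The hammer handle is unchanged (head region only shadowed or covered). Raise a little and hand in.

>>> play_rows:
  series:
    - {"translation": [0.024, 0, -0.032], "spin": 0}
    - {"translation": [0.024, 0, -0.032], "spin": 0}
    - {"translation": [0, 0, 0], "spin": 0}
    - {"translation": [0, 0, 0], "spin": 0}

```text
time: 18.45
tool_pos: [0.4726, -0.2093, 0.2404]
tcp_rot: [-2.904, -0.312, -0.956]
wrist_force: [0.4, -0.7, -0.9]
width: 0.906
```

```bash
python3 - <<'E'
from h import *
st();s=bot.read_camera('scene');d=cv2.absdiff(cv2.imread('pics/scene0.png'),s).max(2)
print('hammer',(d[222:246,112:146]>50).mean().round(3),(d[245:295,138:183]>50).mean().round(3))
print(bot.finish_job())
E
```

```text
t 18.45 q [-0.82 -0.3   2.27  0.69  0.94  0.19] tcp [ 0.4726 -0.2093  0.2404] F [ 0.4 -0.7 -0.9] w 0.906
blockframe tcp [-0.1797 -0.4065  0.2404] z_b [ 0.594 -0.005 -0.804] tilt 0.636 yaw x 0.213 y -2.927
hammer 0.442 0.0
the job is handed in; nothing more can be done
None
```

The stone is lying flat in the honing tray, lengthways and released. I handed the job in at 18.5 s of the 67 s allowed; no verdict is reported.

**How it went**
- **Tilting the tool:** the moves have no tilt, so I pushed past the arm's reach limit until the tool leaned back 37°.
- **Tipping:** I reached under the rail and pressed about 40 mm beyond the ridge. After I backed off, the picture showed the stone standing tipped with nothing touching it.
- **Drawing out:** I gripped the raised end at 80 N, drew the stone out along its length, and carried it to the tray.
- **Laying down:** its far end touched the tray first, then it pivoted flat in a light 25 N grip before I opened the jaws.

**Last checks**
- **Stone:** its centre is about 11 mm past the tray's centre lengthways (limit 30 mm) and a few mm to one side. Its edge runs parallel to the tray wall. I judged it flat from that straight edge, not from a measured tilt angle.
- **Robot:** the tool was clear of everything, with the wrist force near zero.
- **Bystanders:** seven look unchanged from the start. For the hammer, the handle is unchanged, but the area around its head differs by about 44%. I think that is the arm or its shadow, but I could not confirm it by eye because the 12 pictures were used up.
- **Disagreement:** the wrist camera put the rail and tray about 6 mm off from where the fixed cameras did. I took this as a bias in the wrist camera and used the fixed cameras' positions.

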